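Roll the rinsed tin onto the drip panel

ROBOT

A 6-joint arm with a two-finger parallel gripper is mounted at the origin on the work surface. World frame = base frame: x ahead of the robot, y to its left, z up, the work surface at z = 0. Lengths are in m, angles in degrees, forces in N, time in s.
With the tool pointing down it reaches from about 0.275 to 0.775 m from the base axis. Payload 14.6 kg.
Tool frame: the origin (TCP) lies between the finger pads; the fingertips stand 14 mm ahead of it and the grasp point (between the pads) lies 5 mm behind it; z points along the fingers, y is the direction in which the jaws open and shut (so a half turn about z gives the same grasp; the last joint's range is limited). The gripper opens to 85 mm and grips with 20 to 120 N. Pads are 22 mm wide; open, the fingers measure 114 mm over their backs; the gripper's body (76 mm by 85 mm) begins 54 mm behind the grasp point. The pads swing forward as they close: fully open they stand 13 mm farther back than shut.
Start: joints at [61.289, 15.075, -2.767, 72.158, 0, 81.102], TCP at [0.178, 0.494, 0.245] pointing down, gripper open.
Joint ranges: [-151.79, 151.79], [-50.71, 97.33], [-67.44, 78.34], [-121.81, 120.89], [-77.56, 73.72], [-180, 180]. Speed limits (degrees/s): [108.29, 108.29, 147.25, 159.86, 180, 180].

INTERFACE

Orientations are given as [roll, pitch, yaw] about the fixed x, y, z axes, in that order (R = Rz(yaw) Ry(pitch) Rx(roll)).
In Python, from station import ctrl, let_go, close, solver, monitor, get_image, calibration, ticket gives the robot as it stands. The module is installed in compiled form; this text tells all that it offers. Calls block until the motion is done:
- ctrl.reach(position, orientation): joint-space move of the TCP to a pose.
- ctrl.line_to(position, rotation=None, v=0.15): straight line of the TCP; rotation=None keeps the orientation; v is the mean speed in m/s.
- ctrl.goto_joints(angles): joint-space move.
- let_go() and close(newtons=None): open the fingers fully, or close them until they stop; newtons is the grip in N (None keeps the last).
- ctrl.pause(seconds).
- solver.inverse_kinematics(position, orientation): joint angles nearest the present ones, or None.
- monitor.state(): the state.
- get_image(name): name is "scene" or "side" or "wrist"; returns (picture, depth): 384x512x3 uint8, red, green, blue; 384x512 float32, m along the optical axis (not along the pixel's ray), 0 where there is no reading.
- calibration(name): a dict with "fx", "fy", "cx", "cy" (pixels), "D" ([k1, k2, p1, p2, k3] as OpenCV has them; the pictures are not rectified), "cam_to_world" (4x4, takes a point from camera to world coordinates); the wrist camera has in their place "mount" (4x4, takes a point from camera to tool coordinates, whose origin is the TCP and whose axes are the flange's). Camera axes: x right, y up, looking along -z (the intrinsics and any distortion apply to the point x, -y, -z); pixel columns grow to the right and rows downward; lengths in m; the calibration is good to about 2 mm. A picture is of the moment at which its call begins: read the wrist's pose just before it. calibration takes no time and is no camera call.
A pose or a line that the arm cannot do raises ctrl.PlanningError and nothing moves.
- ticket.finish_job(): hands the job in, once; it reports no verdict.
The state is a dict: "clock": time; "joints": joint angles; "joint_vel": joint speeds; "joint_torque": joint torques, N m; "tool_pos": TCP position; "tcp_rot": TCP orientation; "wrist_force": force on the tool from outside, world axes, zero at the start; "moment": the same for the moment, N m; "opening": finger opening in m.
Only numpy, scipy, OpenCV 4.12 (cv2) and the standard library are available. Lean on these libraries where they do the work, as an engineer would, in place of code of your own. Each camera call takes 0.05 s, during which the arm holds its last target. There are 200 camera calls.

TASK

Roll the large tin lying on the draining mat along the mat onto the grooved drip panel in the middle, so that it comes to rest there on its side, over the middle of the panel and square to the mat. Roll it with fingertip pushes on its top, in as many strokes as you like: do not grip or lift it, do not push or stop it low on its side, and leave everything else where it stands.

Things in the scene. Friction and masses are not known exactly. Their poses are not given: they have to be found in the camera images.
- tin: Large empty plain-metal tin on its side on the draining mat: a closed cylinder 100 mm in diameter, 118 mm long, 0.09 to 0.18 kg. Origin mid-axis, 52 mm above the counter (top at 102 mm). Own x: its level axis; own z: up at the start, turns as it rolls. Left at rest it stays; rolling, it coasts some 20 mm from 0.1 m/s. It follows a fingertip pressed lightly on its top, moving about half as far.
- mat: Fixed grey draining mat, 200 mm (its x) by 500 mm (its y) and 2 mm thick, flat. Origin under its centre, on the counter. The tin lies across it, near one end (either one, 115 to 185 mm from the mat's centre), and rolls along the mat's y; the small tin stands at the other end.
- panel (a point): Centre of the drip panel, on the mat's top face (2 mm above the counter), in the middle of the mat: an area with dark grooves running along the mat's y, 184 mm (x) by 130 mm (y), bounded by a dark line at each y end. The grooves are flush. Axes as the mat's.
- small_tin: Bystander: small standing food tin with a paper label, 68 mm in diameter, 78 mm high, on the mat at the end opposite the large tin. Origin at the centre of its underside.
- jar: Bystander: closed glass jar, 64 mm in diameter, 90 mm high, standing beyond the mat. Origin at the centre of its underside.
- mug: Bystander: white mug, 76 mm in diameter, 85 mm high, standing on the robot's side of the mat. Origin at the centre of its underside.
- brush: Bystander: dish brush about 200 mm long lying beyond the mat. Origin under its middle.
- bowl: Bystander: blue bowl, 120 mm across, 50 mm high, to the robot's right of the mat. Origin at the centre of its underside.
- spoon: Bystander: wood-handled spoon about 190 mm long lying on the robot's side of the mat. Origin under its middle.
- soap: Bystander: soap bottle, 60 mm in diameter, 170 mm high, to the robot's right of the mat. Origin at the centre of its underside.

How it is judged (in metres and radians):
On the way:
1. the tin has rolled (not slid) more than a quarter turn, still lying on its side (angle between tin's own z axis and vertical above 1.6 rad and height (world z) of tin below 0.058 m), for 0.05 s.
At the end, for the whole second after the job is handed in: The tin lies at rest on its side on the mat, having rolled there (the side that was uppermost at the start is now in the lower half); its middle is within 18 mm of the panel's centre along the mat and 30 mm across it, and its axis is within 0.2 rad of the mat's x (y of tin in the frame of panel between -0.018 and 0.018 m and x of tin in the frame of panel between -0.03 and 0.03 m and angle between the x axis of tin and the x axis of mat, either way round below 0.2 rad and angle between tin's own z axis and vertical above 1.6 rad and height (world z) of tin between 0.048 and 0.056 m and linear speed of tin below 0.01 m/s); the robot touches nothing.
It fails at once if the tin is lifted more than 12 mm (height (world z) of tin above 0.064 m).
It fails at once if the tin's axis leaves the level (tipped or stood up) (angle between tin's own x axis and vertical below 1.27 rad or angle between tin's own x axis and vertical above 1.87 rad).
It fails at once if the tin is touched low on its side (robot in contact with it while the gripper's grasp point is less than 92 mm above the counter; in a push on the top it is at 102 mm or more) (height (world z) of the grasp point below 0.092 m and contact force between any of the fingers, the arm and tin above 0.3 N).
It fails at once if a bystander is moved more than 20 mm or tipped over (distance of any of small_tin, jar, mug, brush, bowl, spoon, soap from where it was at the start of the episode above 0.02 m or angle between any of small_tin, jar, mug, brush, bowl, spoon, soap's own z axis and vertical above 0.5 rad).
It also fails if it takes over 51 s, if anything falls off the work surface, if the arm or the gripper's body presses on something with over 40 N, if the wrist force passes 120 N, or if a joint passes its speed limit or range.

## Working session

There is one attempt and no reset: what is moved stays moved. The work goes in short steps, each a Python script; the robot and the scene stay as the last script left them, time stands still between calls to the robot, and variables do not carry over. Pictures are saved under pics/ and viewed, about 8 in all and at most 12, crops included, and the job is handed in when it is done.

```bash
mkdir -p pics
python3 - <<'E'
from station import *
import cv2,numpy as np
ims=[]
for n in("scene","side"):
    p,d=get_image(n); cv2.imwrite(f"pics/{n}0.png",p[:,:,::-1]); np.save(f"pics/{n}0d.npy",d)
    c=calibration(n); print(n,c,(d>0).mean())
print(monitor.state())
E
```

```text
scene {'fx': 439.69023044703664, 'fy': 439.69023044703664, 'cx': 257.82538088608874, 'cy': 188.34808855026398, 'D': array([-0.02376129,  0.        ,  0.        ,  0.        ,  0.        ]), 'cam_to_world': array([[ 0.40089436, -0.63508326,  0.66026734,  1.27751482],
       [ 0.9160157 ,  0.26678204, -0.29957066, -0.43210881],
       [ 0.01410484,  0.72491144,  0.68869765,  0.79632832],
       [ 0.        ,  0.        ,  0.        ,  1.        ]])} 0.9959767659505209
side {'fx': 415.59415326056353, 'fy': 415.59415326056353, 'cx': 247.61612926839905, 'cy': 191.96548947954847, 'D': array([-0.12042975,  0.        ,  0.        ,  0.        ,  0.        ]), 'cam_to_world': array([[ 0.94506415,  0.24801713, -0.21293488,  0.31168815],
       [-0.32686037,  0.72497962, -0.60627292, -0.86336171],
       [ 0.00400738,  0.64256678,  0.76621921,  0.98855967],
       [ 0.        ,  0.        ,  0.        ,  1.        ]])} 0.9961090087890625
{'clock': 0.1, 'joints': array([ 6.12903878e+01,  1.50955389e+01, -2.80021191e+00,  7.21566960e+01,
        1.37163169e-03,  8.11006164e+01]), 'joint_vel': array([ 0.10982825,  0.01050945,  0.08123083,  0.06509275, -0.07024652,
       -0.07626319]), 'joint_torque': array([ 3.76964745e-03, -6.38576674e+01,  3.85062504e+01,  9.96229181e-03,
       -1.78485056e-04, -2.22707723e-05]), 'tool_pos': array([0.1778277 , 0.49372929, 0.24487764]), 'tcp_rot': array([-1.79948397e+02, -9.46862924e-03,  1.60189767e+02]), 'wrist_force': array([-0.83963459,  0.69085684,  0.93574625]), 'moment': array([ 0.02601234, -0.0105651 ,  0.03023253]), 'opening': 0.0853735258042814}
```

View pics/scene0.png

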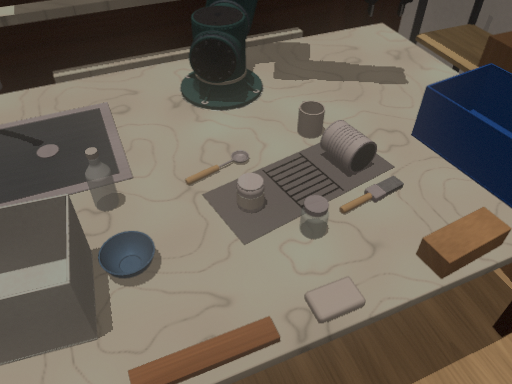

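View pics/side0.png

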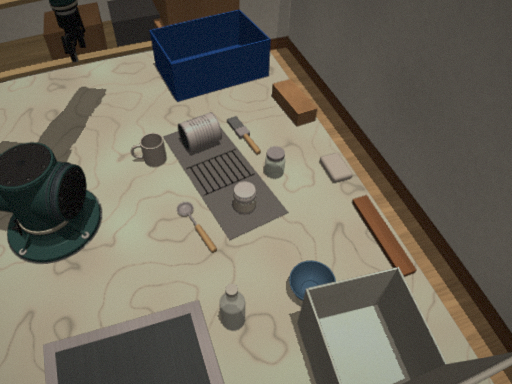

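The scene picture shows the large tin at about (348,145) on the far mat end, the panel around (302,180) and the small tin at (250,192). The side picture has the tin at (200,132), the panel at (221,172) and the small tin at (244,198). Next I'll measure them with the depth and mat-plane projections.

```bash
cat > h.py <<'E'
import numpy as np,cv2
from station import *
def K(c): return np.array([[c["fx"],0,c["cx"]],[0,c["fy"],c["cy"]],[0,0,1]])
def rays(n,T=None):
    c=calibration(n); v,u=np.mgrid[:384,:512]
    q=cv2.undistortPoints(np.stack([u,v],-1).reshape(-1,1,2).astype(float),K(c),c["D"])[:,0]
    d=np.c_[q[:,0],-q[:,1],-np.ones(len(q))]
    T=c["cam_to_world"] if T is None else T
    return (d@T[:3,:3].T).reshape(384,512,3),T[:3,3]
def cloud(n,depth,T=None):
    r,o=rays(n,T); return o+r*depth[...,None]
def plane(n,z,T=None):
    r,o=rays(n,T); return o+r*((z-o[2])/r[...,2])[...,None]
def project(n,P):
    c=calibration(n); T=np.linalg.inv(c["cam_to_world"]); q=P@T[:3,:3].T+T[:3,3]
    return cv2.projectPoints(q*[1,-1,-1],np.zeros(3),np.zeros(3),K(c),c["D"])[0][:,0]
def ortho(n,img,x,y,z=0.002):
    X,Y=np.meshgrid(x,y,indexing="ij")
    p=project(n,np.c_[X.ravel(),Y.ravel(),np.full(X.size,z)]).reshape(*X.shape,2).astype(np.float32)
    return cv2.remap(img,p[...,0],p[...,1],cv2.INTER_LINEAR)
E
python3 - <<'E'
from h import *
out=[]
for n,uv in(("scene",[(348,145),(250,192),(302,180),(206,195),(249,234),(393,165)]),("side",[(200,132),(244,198),(221,172),(164,135),(230,236),(288,209)])):
    im=cv2.imread(f"pics/{n}0.png"); d=np.load(f"pics/{n}0d.npy"); C=cloud(n,d)
    for u,v in uv: print(n,u,v,C[v,u].round(3),plane(n,.002)[v,u].round(3))
    x=np.arange(.70,.2,-.001);y=np.arange(.6,-.1,-.001)
    o=ortho(n,im,x,y); cv2.imwrite(f"pics/o_{n}.png",o); out.append(o)
    print(n,"table z",np.median(C[...,2][(abs(C[...,2])<.02)]))
cv2.imwrite("pics/ortho.png",cv2.resize(np.vstack(out),None,fx=.6*1.0,fy=.6))
E
```

```text
scene 348 145 [0.54  0.16  0.089] [0.449 0.233 0.002]
scene 250 192 [ 0.589 -0.14   0.074] [ 0.521 -0.111  0.002]
scene 302 180 [0.534 0.034 0.004] [0.532 0.036 0.002]
scene 206 195 [ 0.486 -0.22   0.001] [ 0.487 -0.22   0.002]
scene 249 234 [ 0.653 -0.169  0.004] [ 0.651 -0.169  0.002]
scene 393 165 [ 0.573  0.304 -0.001] [0.576 0.301 0.002]
scene table z 0.0018878250597523238
side 200 132 [0.5   0.144 0.082] [0.517 0.234 0.002]
side 244 198 [ 0.549 -0.158  0.075] [ 0.568 -0.102  0.002]
side 221 172 [0.532 0.025 0.001] [0.532 0.025 0.002]
side 164 135 [ 0.393  0.269 -0.006] [0.393 0.26  0.002]
side 230 236 [ 0.484 -0.223  0.004] [ 0.485 -0.221  0.002]
side 288 209 [ 0.68  -0.183 -0.002] [ 0.679 -0.185  0.002]
side table z -0.00031275288728294104
```

View pics/ortho.png

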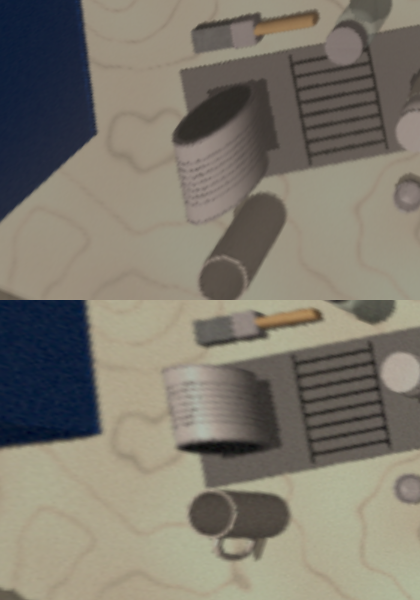

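The ortho views show the panel centred near x=0.534, y=0.028 with a yaw of about 10°. The tin is on the +y end, with the mug close by. I'll fit the numbers next.

```bash
cat >> h.py <<'E'
from scipy.optimize import least_squares
def tinfit(P,yaw0,c0,zc=.052):
    """P points near tin; returns centre xy, axis yaw"""
    def perp(p): 
        n=np.array([-np.sin(p[1]),np.cos(p[1])]); return P[:,:2]@n-p[0], n
    def res(p):
        s,_=perp(p); return np.hypot(s,P[:,2]-p[2])-.05
    n0=np.array([-np.sin(yaw0),np.cos(yaw0)])
    r=least_squares(res,[np.dot(n0,c0),yaw0,zc],loss="soft_l1",f_scale=.003)
    p=r.x; s,n=perp(p); a=np.array([np.cos(p[1]),np.sin(p[1])])
    ok=abs(res(p))<.006; t=P[ok][:,:2]@a
    lo,hi=np.percentile(t,[1,99])
    return n*p[0]+a*(lo+hi)/2,p[1],hi-lo,p[2],ok.mean()
E
python3 - <<'E'
from h import *
allP=[]
for n in("scene","side"):
    im=cv2.imread(f"pics/{n}0.png"); d=np.load(f"pics/{n}0d.npy"); C=cloud(n,d)
    x=np.arange(.65,.42,-.0005);y=np.arange(.13,-.08,-.0005)
    g=cv2.cvtColor(ortho(n,im,x,y),cv2.COLOR_BGR2GRAY)
    bh=cv2.morphologyEx(g,cv2.MORPH_BLACKHAT,np.ones((25,25)))
    m=(bh>25).astype(np.uint8)
    k,l,st,ce=cv2.connectedComponentsWithStats(m); i=1+st[1:,4].argmax()
    pts=np.argwhere(l==i); W=np.c_[x[pts[:,0]],y[pts[:,1]]].astype(np.float32)
    print(n,"panel rect",cv2.minAreaRect(W),len(W)); cv2.imwrite(f"pics/m_{n}.png",m*255)
    P=C.reshape(-1,3)
    u=P[:,:2]-[.51,.165]
    sel=(abs(u[:,0])<.085)&(abs(u[:,1])<.09)&(P[:,2]>.035)&(P[:,2]<.12); allP.append(P[sel])
    print(n,"tin",tinfit(P[sel],.17,[.51,.165]),sel.sum())
    # tops of bystanders
print("both",tinfit(np.vstack(allP),.17,[.51,.165]))
E
```

```text
scene panel rect ((0.5340596437454224, 0.03706010431051254), (0.17307846248149872, 0.13547737896442413), 10.721962928771973) 22565
scene tin (array([0.50757013, 0.18639366]), np.float64(0.18544859211765102), np.float64(0.11844885856097215), np.float64(0.05226551039766019), np.float64(0.8152866242038217)) 1727
side panel rect ((0.4714404046535492, 0.01948876678943634), (0.021591391414403915, 0.13507485389709473), 10.660343170166016) 3579
side tin (array([0.50388769, 0.18390456]), np.float64(0.17496451971308385), np.float64(0.11743535609118244), np.float64(0.04875400965773553), np.float64(0.903435468895079)) 1077
both (array([0.50631989, 0.18546599]), np.float64(0.1819032423894105), np.float64(0.12023908292738444), np.float64(0.05090760332387825), np.float64(0.8491440798858774))
```

Run:
```python
from h import *
from scipy.signal import find_peaks
for n in("scene","side"):
  g=cv2.GaussianBlur(cv2.cvtColor(cv2.imread(f"pics/{n}0.png"),cv2.COLOR_BGR2GRAY),(0,0),.6).astype(np.float32)
  best=None
  for yaw in np.arange(.14,.23,.005):
    a=np.array([np.cos(yaw),np.sin(yaw)]);b=np.array([-a[1],a[0]])
    s=np.arange(-.12,.12,.0005);t=np.arange(-.085,.085,.0005)
    def samp(s,t):
        S,T=np.meshgrid(s,t,indexing="ij");X=[.533,.03]+S[...,None]*a+T[...,None]*b
        p=project(n,np.c_[X.reshape(-1,2),np.full(S.size,.002)]).astype(np.float32)
        return cv2.remap(g,p[:,0].reshape(S.shape),p[:,1].reshape(S.shape),cv2.INTER_LINEAR)
    s2=np.arange(-.08,-.0,.0005) # half away from jar
    py=-samp(s2,t).mean(0); px=-samp(s,np.arange(-.045,.045,.0005)).mean(1)
    k,_=find_peaks(py,prominence=8);kx,_=find_peaks(px,prominence=3)
    sc=px.std() if 0 else sum(np.sort(py[k])[-2:])
    if len(k)>1:
      k2=k[np.argsort(py[k])[-2:]]
      if best is None or sc>best[0]: best=(sc,yaw,np.sort(t[k2]),s[kx])
  print(n,best)
```

```text
scene (np.float32(-125.90648), np.float64(0.19500000000000006), array([-0.0575,  0.0715]), array([-0.079 , -0.057 , -0.035 , -0.013 ,  0.009 ,  0.031 ,  0.053 ,
        0.0755]))
side (np.float32(-128.67067), np.float64(0.18500000000000005), array([-0.0625,  0.065 ]), array([-0.0795, -0.0575, -0.0355, -0.0135,  0.0085,  0.0305,  0.0525,
        0.0745]))
```

The panel is centred at about (0.530, 0.034) with mat yaw of about 0.19. The tin lies about 153 mm away along +y, already square to the mat. First I'll close the fingers, go above the tin and feel for its top with force feedback.

```bash
cat >> h.py <<'E'
YAW=.19; A=np.array([np.cos(YAW),np.sin(YAW)]); B=np.array([-A[1],A[0]])
PC=np.array([.5303,.0336]); ORI=[180,0,np.degrees(YAW)+90]
def W(x,y): return PC+x*A+y*B      # mat frame -> world
def M(p): return np.array([A@(p-PC),B@(p-PC)])
def fz(k=4):
    f=[]
    for _ in range(k): f.append(monitor.state()["wrist_force"]); ctrl.pause(.02)
    return np.mean(f,0)
def look(y,tag=None):
    """tin in mat frame, expected about y; per camera"""
    out=[]
    for n in("scene","side"):
        p,d=get_image(n)
        if tag: cv2.imwrite(f"pics/{n}_{tag}.png",p[:,:,::-1])
        P=cloud(n,d)[d>0]; q=(P[:,:2]-PC)@np.array([A,B]).T-[0,y]
        s=(abs(q[:,0]-.005)<.075)&(abs(q[:,1])<.07)&(P[:,2]>.035)&(P[:,2]<.1)
        if s.sum()>150:
            c,yw,L,z,ok=tinfit(P[s],YAW,W(.005,y)); out.append([*M(c),yw-YAW,L,z,ok])
    return np.array(out).round(4)
E
python3 - <<'E'
from h import *
ctrl_y=.1535
close(20)
p=W(.005,ctrl_y+.012)
ctrl.reach([*p,.16],ORI); ctrl.line_to([*p,.121],v=.1); ctrl.pause(.1)
b=fz(); z=.121; print(b,monitor.state()["clock"])
while z>.109:
    z-=.001; ctrl.line_to([*p,z],v=.02); f=fz(2)-b; print(round(z,4),f.round(2))
    if f[2]>2.5: break
s=monitor.state(); print(s["clock"],s["tool_pos"],s["tcp_rot"],s["joints"],s["opening"])
print(look(ctrl_y,"contact"),monitor.state()["clock"])
E
```

```text
[0.13741286 0.18991126 0.2856751 ] 3.225
0.12 [-0.61  0.1  -0.61]
0.119 [-0.24 -0.04 -0.61]
0.118 [-0.2  -0.11 -0.27]
0.117 [-0.45 -1.27 -0.76]
0.116 [-0.25 -0.75 -0.42]
0.115 [-2.73 -0.84  8.39]
4.925 [0.50407992 0.19716093 0.11556148] [ 1.79954562e+02 -8.26590634e-03  1.00890532e+02] [ 1.27305164e+01  2.07751823e+01 -1.53367407e+01  5.38423969e+01
  6.80270057e-03  9.18399908e+01] -2.915073425252228e-05
[[ 0.0063  0.1538 -0.003   0.1188  0.051   0.7776]
 [ 0.0024  0.1524 -0.0124  0.1171  0.0484  0.9094]] 5.025
```

Contact came at TCP z≈0.1155, with about 8 N at 0.115. I'll do one trial stroke.

```bash
cat >> h.py <<'E'
def stroke(y0,y1,x=.005,z=.115,v=.1,up=.125,press=True):
    """press on top at y0, drag to y1 (mat frame), lift"""
    if press:
        p=W(x,y0); ctrl.line_to([*p,up],v=.15); ctrl.line_to([*p,z],v=.05)
    ctrl.line_to([*W(x,y1),z],v=v); f=monitor.state()["wrist_force"]
    ctrl.pause(.1); ctrl.line_to([*W(x,y1),up],v=.08); return f.round(1)
E
python3 - <<'E'
from h import *
print(stroke(0,.1535-.036,press=False,v=.06)); print(monitor.state()["clock"]); print(look(.1295,"s1"),monitor.state()["clock"])
E
```

```text
[-4.1 -1.9  9.7]
6.35
[[ 0.0059  0.1298 -0.0078  0.1188  0.051   0.7676]
 [ 0.0017  0.1281 -0.0103  0.1175  0.0482  0.9042]] 6.45
```

The tin moved 24 mm, exactly half the stroke, and is still square. I'll repeat the stroke with feedback.

Run:
```python
from h import *
y=.129
for i in range(7):
    if abs(y)<.003 or monitor.state()["clock"]>32: break
    d=np.clip(y,-.024,.024)
    f=stroke(y+d/2,y-1.5*d,v=.06)
    o=look(y-d); print(i,monitor.state()["clock"],f,o[:,:3].tolist())
    m=np.median(o,0); 
    if abs(m[1]-(y-d))>.012 or abs(m[2])>.1 : print("odd");break
    y=m[1]
ctrl.line_to([*W(.005,.0),.25],v=.25)
print(look(y,"end"),monitor.state()["clock"])
s=monitor.state(); p,d=get_image("wrist"); cv2.imwrite("pics/wrist.png",p[:,:,::-1]); print(s["tool_pos"])
```

```text
0 8.5333 [-2.1 -1.8 13.8] [[0.0058, 0.1056, -0.0027], [0.0017, 0.104, -0.0062]]
1 10.6167 [-2.3 -0.8 14.2] [[0.0057, 0.0814, -0.0049], [0.0015, 0.0798, -0.0065]]
2 12.7 [-2.4 -1.6 14.6] [[0.0058, 0.0574, -0.0007], [0.0017, 0.0556, -0.0069]]
3 14.7833 [-2.8 -1.2 13.4] [[0.0054, 0.0332, -0.0032], [0.0014, 0.0322, -0.0055]]
4 16.8667 [-2.7 -2.  13.8] [[0.0052, 0.0093, -0.0048], [0.0019, 0.0088, -0.0021]]
5 18.4 [-3.8 -0.6 21.3] [[0.0054, -0.0001, -0.0018], [0.0017, -0.0004, -0.0069]]
[[ 5.000e-03  2.000e-04 -3.700e-03  1.190e-01  5.090e-02  7.597e-01]
 [ 1.500e-03 -5.000e-04 -3.000e-03  1.171e-01  4.850e-02  8.951e-01]] 19.15
[0.53470682 0.03453681 0.24871373]
```

View pics/side_end.png

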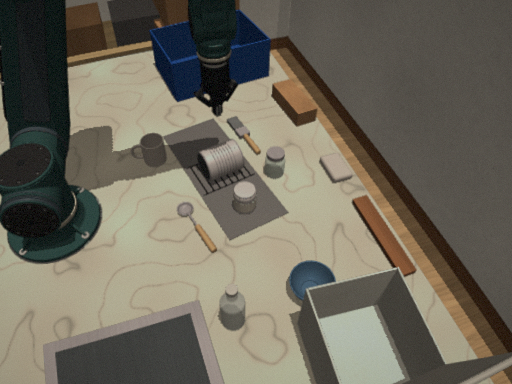

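View pics/wrist.png

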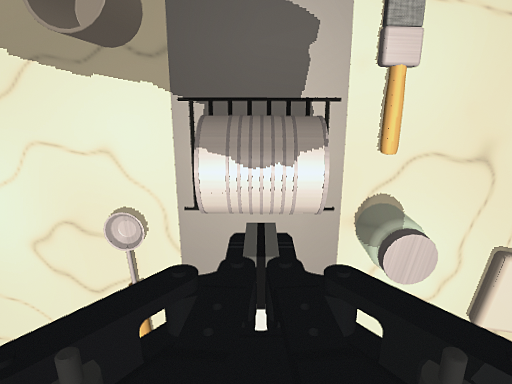

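The side picture shows the tin on the panel at (221,160), with the bystanders where they were. In the wrist picture the panel lines are at rows 99 and 209 and the tin spans rows 114 to 213. I'll use the wrist view as an independent measure of the tin against the panel.

Run:
```python
from h import *
from scipy.spatial.transform import Rotation as R
s=monitor.state(); p,d=get_image("wrist")
T=np.eye(4); T[:3,:3]=R.from_euler("xyz",s["tcp_rot"],degrees=True).as_matrix(); T[:3,3]=s["tool_pos"]
T=T@calibration("wrist")["mount"]
Q=plane("wrist",.002,T)
for u,v in[(181,99),(339,99),(187,209),(333,209),(186,209)]: print(u,v,M(Q[v,u,:2]).round(4))
P=cloud("wrist",d,T)[d>0]; q=(P[:,:2]-PC)@np.array([A,B]).T
k=(abs(q[:,0])<.075)&(abs(q[:,1])<.07)&(P[:,2]>.03)&(P[:,2]<.11)
c,yw,L,z,ok=tinfit(P[k],YAW,PC); print("tin",M(c),yw-YAW,L,z,ok,k.sum())
print(s["clock"])
```

```text
181 99 [-0.084   0.0648]
339 99 [0.0932 0.0646]
187 209 [-0.0848 -0.0655]
333 209 [ 0.0937 -0.0656]
186 209 [-0.0861 -0.0655]
tin [ 0.00570593 -0.00086394] -0.006468764365495816 0.11581100311416376 0.049908408042360144 1.0 12880
19.2
```

```bash
python3 -c "
from station import *
ticket.finish_job(); print(monitor.state()['clock'])"
```

```text
the job is handed in; nothing more can be done
the job is handed in; nothing more can be done
```

I rolled the tin onto the middle of the drip panel in seven light fingertip strokes on its top, with the fingers shut. I handed the job in at about 19 s on the robot's clock; `finish_job()` reports no verdict.

**Position:** The last wrist-camera check had the tin's centre within about 1 mm of the panel centre along the mat. Across the mat it was about 2 mm off, and its axis was within 0.01 rad of square. The scene and side cameras agreed to about 1 mm along the mat and 4 mm across.

**Roll:** The tin travelled about 154 mm, just under half a turn by that distance (about 3.1 rad), so the side that was uppermost should now face down. I did not check the roll angle directly. In the later strokes the vertical wrist force reached 14 to 21 N, more than the roughly 8 N at first contact.

**Robot and bystanders:** The arm was about 0.25 m above the counter and clear of everything. The bystanders looked unmoved in the last side picture, but I did not measure them.

**Disagreement:** The scene and side cameras first placed the panel centre about 6 mm apart along the mat. I worked from the average, and the wrist view later confirmed it to within about 1 mm along the mat. Across the mat, the wrist view put the panel centre about 4 mm from my estimate, well inside the 30 mm allowed.

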